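# Level the clipper tray with the right block

### The arm

A 6-joint arm with a two-finger parallel gripper is mounted at the origin on the work surface. World frame = base frame: x ahead of the robot, y to its left, z up, the work surface at z = 0. Lengths are in m, angles in rad, forces in N, time in s.
With the tool pointing down it reaches from about 0.425 to 0.95 m from the base axis. Payload 3.5 kg.
Tool frame: the origin (TCP) lies at the very end of the fingers, on their centre line; the grasp point (between the pads) lies 19 mm behind it (ctrl.pinch_z is the distance from the TCP to the grasp point, in m); z points along the fingers, y is the line along which they close (so a half turn about z gives the same grasp; the last joint's range is limited). The gripper opens to 85 mm and grips with 20 to 120 N. Pads are 22 mm wide; open, the fingers measure 114 mm over their backs; the gripper's body (76 mm by 85 mm) begins 54 mm behind the grasp point. The pads swing forward as they close: fully open they stand 13 mm farther back than shut.
Start: joints at [-1.4, 0.286, 1.577, -0, 1.279, -0.15], TCP at [0.213, -0.641, 0.231] pointing down, gripper open.
Joint ranges: [-2.77, 2.77], [-0.9, 2.22], [0.21, 2.48], [-1.53, 4.67], [0.24, 2.81], [-2.84, 2.84]. Speed limits (rad/s): [2.79, 2.79, 3.14, 3.14, 3.14, 3.14].

### API

Orientations are given as a unit quaternion [x, y, z, w].
In Python, from plant import ctrl gives the robot as it stands. The module is installed in compiled form; this text tells all that it offers.
- The arm moves only by the shell command python3 -m crank 'ROWS' [OPENING] [FORCE]. ROWS is JSON, a list of rows, each a list of 6 numbers: the shift along the tool's x, y, z in cm, then the turn, a rotation vector about the tool's x, y, z in rad. In form: [[tx, ty, tz, rx, ry, rz], ...]. A call has 1 to 10 rows; each row is the pose to reach, as a shift and turn from the pose commanded when the call began, along the tool's axes at that moment; what a row does not reach only later rows make up. A row lasts 1/10 s, in which the tool goes at most 50 mm and 8.59 degrees, less where a joint would pass 70% of its speed; a pose out of reach is approached as far as the arm can. A call with a gripper value outside its range is refused whole. OPENING is the opening, from 0 (shut) to 1 (fully open), set as the call begins (- or left out, the last holds). The fingers move at their own pace and stop on an object; FORCE is the grip in N (left out, the last holds). Time passes only in rows, so rows that repeat a pose let the fingers close. It gives the time, the measured TCP pose, the force, the opening and the grip force at its end, in the units of the state.
- ctrl.get_state(): the state, without advancing time (a new reading comes with each control period).
- ctrl.read_camera(name): name is "scene" or "top" or "wrist"; returns (picture, depth): 480x640x3 uint8, blue, green, red; 480x640 float32, m along the optical axis (not along the pixel's ray), 0 where there is no reading.
- ctrl.camera_info(name): a dict with "K" (3x3 intrinsics, pixels), "origin" and "orientation" of the camera in the world. Camera axes: x right, y down, z forward; pixel columns grow to the right and rows downward; lengths in m; the calibration is good to about 2 mm. The wrist camera is an equidistant fisheye: a pixel r from the principal point sees the ray r / f radians off the axis. A picture is of the moment at which its call begins: read the wrist's pose just before it. camera_info takes no time and is no camera call; for the wrist camera it gives the pose at the moment of the call.
- ctrl.sign_off(): hands the job in; it is judged then, once.
The state is a dict: "time": time; "qpos": joint angles; "dq": joint speeds; "joint_efforts": joint torques, N m; "eef_pos": TCP position; "tcp_rot": TCP orientation; "contact_force": force on the tool from outside, world axes, zero at the start; "wrist_torque": the same for the moment, N m; "opening": opening from 0.0 (shut) to 1.0 (fully open); "finger_force": force on a finger pad.
Only numpy, scipy, OpenCV 4.12 (cv2) and the standard library are available. Lean on these libraries where they do the work, as an engineer would, in place of code of your own. Each camera call takes 0.05 s, during which the arm holds its last target. There are 200 camera calls.

### The job

The bamboo tray with the clipper droops at the edge nearest the robot. Find the one of the three grey levelling blocks whose height makes the tray lie level, and push it, nose first and square to the edge, under the middle of the drooping edge (below the hand slot) until it is fully home against the stop bar underneath. Leave the other two blocks out in front of the tray, and do not disturb the glass jar or the comb.

Things in the scene. Friction and masses are not known exactly. Their poses are not given: they have to be found in the camera images.
- tray_rest: Fixed low base of the tray. Origin: on the seat (z = 0) straight below the middle of the tray's near lip. x points under the tray, away from the robot: the direction to push; y runs along the lip; z up. A block is fully home with its nose on the stop bar (see stop); then 15 mm of its tail still sticks out in front of the lip.
- tray: Brown bamboo tray, 160 (x) by 260 mm, wall 30 mm high with a 90 mm hand slot mid near wall; holds a black clipper and a steel trimmer that stay in it (tops 45 mm above its underside). Origin: middle of its far edge on its underside, on the pivot, 18 mm above the seat; x away from the robot, z its upward normal. It pivots freely there and falls by its own weight (0.45 kg, 2.5 N at the lip).
- lip (a point): Middle of the underside of the tray's rounded near lip, moving with the tray. At the start it hangs 8 mm above the seat (tray drooping 0.06 rad); with the tray level it is 18 mm above. A block pushed nose first wedges it up: this takes about 3 to 14 N.
- stop (a point): Middle of the near face of the fixed stop bar, at the seat, 45 mm behind the lip; the bar is 200 mm wide and 9 mm high. When the nose meets it the pushing force rises sharply. The space between lip and bar is clear.
- block_a: Grey plastic block, one of three look-alikes 13, 18 and 23 mm high; which is which is not told (names say nothing): feel or look. 60 mm long (x), 45 wide (y), about 45 g. Origin: centre of underside, on the seat; z up. Flat top at full height from its tail (x = -30 mm) to x = +2 mm, then a ramp down to a blunt nose 5 mm high at x = +30 mm. It starts with its nose roughly away from the robot.
- block_b: Grey plastic block, one of three look-alikes 13, 18 and 23 mm high; which is which is not told (names say nothing): feel or look. 60 mm long (x), 45 wide (y), about 45 g. Origin: centre of underside, on the seat; z up. Flat top at full height from its tail (x = -30 mm) to x = +2 mm, then a ramp down to a blunt nose 5 mm high at x = +30 mm. It starts with its nose roughly away from the robot.
- block_c: Grey plastic block, one of three look-alikes 13, 18 and 23 mm high; which is which is not told (names say nothing): feel or look. 60 mm long (x), 45 wide (y), about 45 g. Origin: centre of underside, on the seat; z up. Flat top at full height from its tail (x = -30 mm) to x = +2 mm, then a ramp down to a blunt nose 5 mm high at x = +30 mm. It starts with its nose roughly away from the robot.
- jar: Empty clear glass jar, open, upright, 66 mm across and 95 mm high, loose on the seat at the tray's +y side. Origin: centre of its underside. Fragile bystander.
- comb: Blue comb lying flat on the seat at the tray's -y side, 170 mm along its x, 30 mm wide, 6 mm high. Origin: centre of its underside. Bystander.
There are look-alikes about, which are no part of the job. Leave any purple or yellow look-alike of the block_a alone.

How it is judged:
At the end, for the whole second after the job is handed in: Tray level within 0.015 rad, resting on the 18 mm block, which is at rest, flat, square within 0.2 rad, within 30 mm of the lip's middle and 6 mm of the stop bar; other two blocks at least 30 mm in front of the lip; jar upright, jar and comb within 20 mm of their start (angle between tray's own z axis and vertical below 0.015 rad and angular speed of tray below 0.03 rad/s and ((contact force between tray and block_a above 0.5 N and x of block_a in the frame of tray_rest between 0.009 and 0.021 m and y of block_a in the frame of tray_rest between -0.03 and 0.03 m and angle between the x axis of block_a and the x axis of tray_rest, either way round below 0.2 rad and angle between block_a's own z axis and vertical below 0.06 rad and linear speed of block_a below 0.01 m/s and x of each of block_b, block_c in the frame of tray_rest below -0.03 m) or (contact force between tray and block_b above 0.5 N and x of block_b in the frame of tray_rest between 0.009 and 0.021 m and y of block_b in the frame of tray_rest between -0.03 and 0.03 m and angle between the x axis of block_b and the x axis of tray_rest, either way round below 0.2 rad and angle between block_b's own z axis and vertical below 0.06 rad and linear speed of block_b below 0.01 m/s and x of each of block_a, block_c in the frame of tray_rest below -0.03 m) or (contact force between tray and block_c above 0.5 N and x of block_c in the frame of tray_rest between 0.009 and 0.021 m and y of block_c in the frame of tray_rest between -0.03 and 0.03 m and angle between the x axis of block_c and the x axis of tray_rest, either way round below 0.2 rad and angle between block_c's own z axis and vertical below 0.06 rad and linear speed of block_c below 0.01 m/s and x of each of block_a, block_b in the frame of tray_rest below -0.03 m)) and angle between jar's own z axis and vertical below 0.1 rad and distance of each of jar, comb from where it was at the start of the episode below 0.02 m); the robot touches nothing.
It fails at once if the tray is thrown up steeply, tipping what it holds (angle between tray's own z axis and vertical above 0.12 rad).
It fails at once if the glass jar is knocked over (angle between jar's own z axis and vertical above 0.4 rad).
It also fails if it takes over 64 s, if anything falls off the work surface, if the arm or the gripper's body presses on something with over 40 N, if the wrist force passes 120 N, or if a joint passes its speed limit or range.

## Working session

There is one attempt and no reset: what is moved stays moved. The work goes in short steps, Python scripts to look and compute and a shell command to move; the robot and the scene stay as the last step left them, time stands still between calls to the robot, and variables do not carry over. Pictures are saved under pics/ and viewed, at most 10 in all, crops included, and the job is handed in when it is done.

```bash
mkdir -p pics; cat > h.py <<'E'
import numpy as np, cv2
from scipy.spatial.transform import Rotation as R
from plant import ctrl
def world(name):
    i=ctrl.camera_info(name); im,d=ctrl.read_camera(name)
    K=np.array(i['K']); v,u=np.mgrid[:480,:640]
    P=np.stack([(u-K[0,2])/K[0,0]*d,(v-K[1,2])/K[1,1]*d,d],-1)
    o=i['orientation']; M=R.from_quat(o).as_matrix() if np.size(o)==4 else np.array(o)
    W=P@M.T+np.array(i['origin']); W[d==0]=np.nan
    return im,W
E
python3 - <<'E'
from h import *
for n in('top','scene'):
    im,W=world(n); cv2.imwrite(f'pics/{n}0.png',im); np.save(f'{n}0.npy',W)
    print(n,ctrl.camera_info(n))
print(ctrl.get_state())
E
```

```text
top {'K': array([[549.29148143,   0.        , 314.78284109],
       [  0.        , 549.29148143, 238.33500791],
       [  0.        ,   0.        ,   1.        ]]), 'origin': array([0.48116128, 0.00440511, 1.1460938 ]), 'orientation': array([ 0.71219729, -0.70131222,  0.01777607, -0.02490391])}
scene {'K': array([[451.68381925,   0.        , 315.26119154],
       [  0.        , 451.68381925, 233.92790057],
       [  0.        ,   0.        ,   1.        ]]), 'origin': array([1.10455917, 0.44008784, 0.51305267]), 'orientation': array([ 0.38783848,  0.78597891, -0.43534641, -0.20565012])}
{'time': 0.1, 'qpos': array([-1.40003739e+00,  2.87093853e-01,  1.57805879e+00,  3.87199839e-05,
        1.27861591e+00, -1.49991779e-01]), 'dq': array([-0.00252313, -0.00285939, -0.00268331,  0.00028439, -0.0002095 ,
        0.00022119]), 'joint_efforts': array([ 6.10160641e-04, -4.07297730e+01, -2.93699670e+01, -1.77256488e-04,
        3.40000748e-03,  1.73835333e-07]), 'eef_pos': array([ 0.21275113, -0.63995447,  0.23005906]), 'tcp_rot': array([ 9.87167722e-01,  1.59683139e-01,  7.23576853e-06, -1.08808597e-03]), 'contact_force': array([-0.35264398,  0.54449355, -0.06958553]), 'wrist_torque': array([ 0.01798336,  0.00610101, -0.0132159 ]), 'finger_force': 0.0, 'opening': 0.9986814399191731}
```

View pics/top0.png

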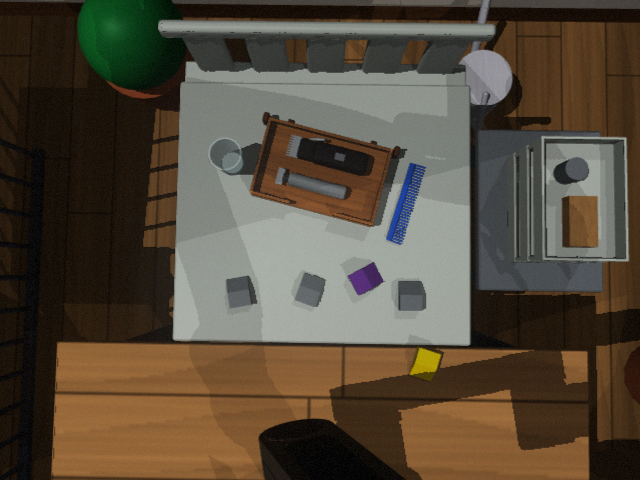

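View pics/scene0.png

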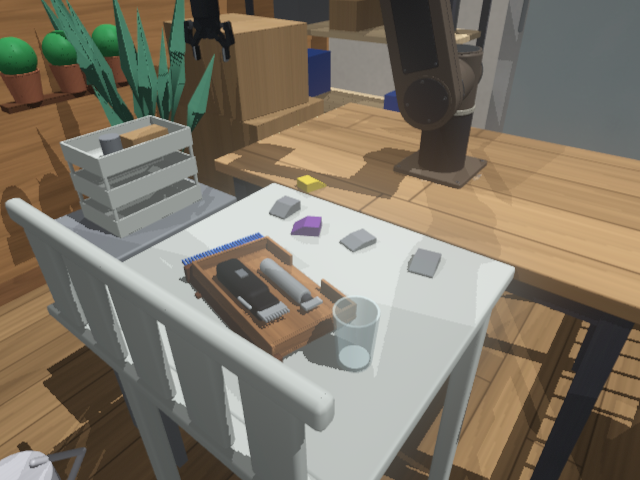

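Top view: grey blocks at (240,292), (310,290) and (411,295). The purple (366,278) and yellow (426,364) ones are look-alikes to leave alone. The tray is around (322,170) with its near lip from (251,193) to (375,224); jar at (227,156), comb at (405,204). Next I'll measure heights and poses, with an enlarged crop.

```bash
python3 - <<'E'
from h import *
W=np.load('top0.npy'); im=cv2.imread('pics/top0.png')
seat=np.concatenate([W[240:270,190:340].reshape(-1,3),W[310:335,190:450].reshape(-1,3)])
A=np.c_[seat[:,:2],np.ones(len(seat))]; c=np.linalg.lstsq(A,seat[:,2],rcond=None)[0]
print('seat plane',c, 'std',np.std(seat[:,2]-A@c))
H=W[...,2]-(W[...,:2]@c[:2]+c[2])
for n,(u,v) in dict(L=(240,292),M=(310,290),R=(411,295),P=(366,278)).items():
    w=np.zeros(H.shape,bool); w[v-26:v+27,u-26:u+27]=1
    m=w&(H>.003)
    hs=H[m]; top=np.percentile(hs,90)
    flat=m&(H>np.percentile(hs,85)-.0025)
    p=W[m][:,:2]; r=cv2.minAreaRect((p*1000).astype(np.float32))
    f=cv2.minAreaRect((W[flat][:,:2]*1000).astype(np.float32))
    print(n,m.sum(),'h',np.round(np.percentile(hs,[50,75,90,97])*1000,1),'all',np.round(np.array(r[0]),1),np.round(r[1],1),round(r[2],1),'flat',np.round(f[0],1),np.round(f[1],1),round(f[2],1))
for u,v in [(251,193),(313,209),(375,224),(268,120),(393,152),(330,150),(290,200),(350,213)]:
    print((u,v),np.round(W[v,u],4),round(H[v,u]*1e3,1))
for n,(u0,v0,u1,v1) in dict(blocks=(210,255,440,320),tray=(240,105,410,240)).items(): pass
a=cv2.resize(im[255:320,215:435],None,fx=3.6,fy=3.6,interpolation=3)
b=cv2.resize(im[165:240,240:410],None,fx=4.6,fy=4.6,interpolation=3)
wd=max(a.shape[1],b.shape[1]); a,b=[cv2.copyMakeBorder(x,0,0,0,wd-x.shape[1],0) for x in(a,b)]
cv2.imwrite('pics/crop.png',np.vstack([a,b])); print(a.shape,b.shape)
E
```

```text
** On entry to DLASCL parameter number  4 had an illegal value
 ** On entry to DLASCL parameter number  4 had an illegal valueTraceback (most recent call last):
  File "<stdin>", line 4, in <module>
    x, resids, rank, s = _umath_linalg.lstsq(a, b, rcond,
                         ~~~~~~~~~~~~~~~~~~~^^^^^^^^^^^^^
                                             signature=signature)
                                             ^^^^^^^^^^^^^^^^^^^^
    raise LinAlgError("SVD did not converge in Linear Least Squares")
numpy.linalg.LinAlgError: SVD did not converge in Linear Least Squares
```

```bash
cat > m.py <<'E'
from h import *
def blocks(W,locs):
    seat=np.concatenate([W[240:262,190:340].reshape(-1,3),W[315:335,190:450].reshape(-1,3)]); seat=seat[~np.isnan(seat).any(1)]
    A=np.c_[seat[:,:2],np.ones(len(seat))]; c=np.linalg.lstsq(A,seat[:,2],rcond=None)[0]
    print('seat plane',c,'std',np.std(seat[:,2]-A@c))
    H=np.nan_to_num(W[...,2]-(W[...,:2]@c[:2]+c[2]),nan=-1)
    for n,(u,v) in locs.items():
        w=np.zeros(H.shape,bool); w[v-26:v+27,u-26:u+27]=1
        m=w&(H>.003)&(H<.035); hs=H[m]
        flat=m&(H>np.percentile(hs,85)-.003)
        r,f=[cv2.minAreaRect((W[k][:,:2]*1000).astype(np.float32)) for k in(m,flat)]
        print(n,m.sum(),'h',np.round(np.percentile(hs,[25,50,75,90,97])*1000,1),*[(np.round(q[0],1),np.round(q[1],1),round(q[2],1)) for q in(r,f)])
    return H
E
python3 - <<'E'
from m import *
W=np.load('top0.npy'); im=cv2.imread('pics/top0.png')
print('nan',np.isnan(W[...,2]).mean())
H=blocks(W,dict(L=(240,292),M=(310,290),R=(411,295),P=(366,278)))
for u,v in [(251,193),(313,209),(375,224),(268,120),(393,152),(330,150),(290,200),(350,213)]:
    print((u,v),np.round(W[v,u],4),round(H[v,u]*1e3,1))
a=cv2.resize(im[255:320,215:435],None,fx=3.6,fy=3.6,interpolation=3)
b=cv2.resize(im[165:240,240:410],None,fx=4.6,fy=4.6,interpolation=3)
wd=max(a.shape[1],b.shape[1]); a,b=[cv2.copyMakeBorder(x,0,0,0,wd-x.shape[1],0) for x in(a,b)]
cv2.imwrite('pics/crop.png',np.vstack([a,b])); print(a.shape,b.shape)
E
```

```text
nan 0.003987630208333333
seat plane [ 0.0008647   0.00070231 -0.00074814] std 0.00216960065266764
L 862 h [ 5.5 14.2 17.8 19.4 21.2] (array([436.3, 169.9]), array([108.1, 108.2]), 1.4) (array([429.4, 171.2]), array([43.7, 45. ]), 12.1)
M 809 h [ 5.6 10.7 13.1 14.7 16.2] (array([442.9,  24.8]), array([107.4, 108. ]), 0.9) (array([440.4,  27.8]), array([44.8, 52.5]), 72.2)
R 870 h [ 6.7 18.  22.5 24.3 25.8] (array([ 435.9, -184.4]), array([107.1, 108.1]), 0.9) (array([ 426.3, -180. ]), array([40.5, 43.5]), 0.8)
P 807 h [ 7.  18.9 22.6 24.4 25.7] (array([469.5, -92.1]), array([107.8, 106. ]), 0.7) (array([463.7, -79.6]), array([44.8, 39.1]), 29.4)
(251, 193) [0.6386 0.1474 0.0369] 37.0
(313, 209) [0.6101 0.021  0.0163] 16.5
(375, 224) [ 0.582  -0.1086  0.0032] 3.6
(268, 120) [0.7873 0.115  0.0462] 46.2
(393, 152) [ 0.7274 -0.1409  0.0348] 35.0
(330, 150) [ 0.7243 -0.0118  0.0594] 59.6
(290, 200) [0.6282 0.0689 0.0153] 15.5
(350, 213) [ 0.6032 -0.0557  0.0133] 13.6
(234, 792, 3) (345, 792, 3)
```

View pics/crop.png

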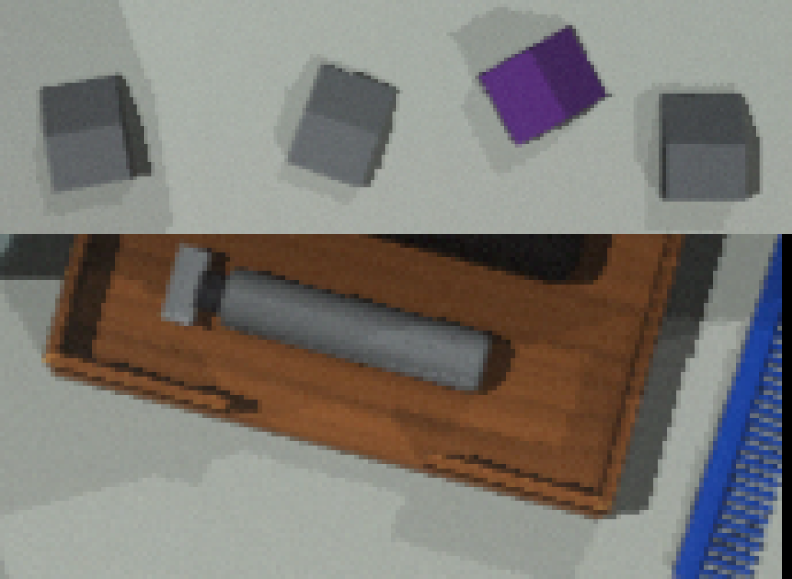

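Block heights are clear: left ≈ 18 mm, middle ≈ 13 mm, right ≈ 23 mm. That makes the left grey block at (240,292) the one to use, and the crop confirms it is plain grey with its nose away from the robot. Next I'll refine its pose and the lip's pose from the crop's corner pixels.

```bash
cat >> h.py <<'E'
def pix(name,u,v,z):
    i=ctrl.camera_info(name);K=np.array(i['K']);M=R.from_quat(i['orientation']).as_matrix();o=np.array(i['origin'])
    r=M@np.array([(u-K[0,2])/K[0,0],(v-K[1,2])/K[1,1],1]); return o+r*(z-o[2])/r[2]
def go(x,y,z,yaw):
    "shift (cm) and turn in tool axes to reach a tool-down pose with tool x at world yaw"
    s=ctrl.get_state(); q=R.from_quat(s['tcp_rot'])
    T=R.from_euler('z',yaw)*R.from_euler('x',np.pi)
    print('go',np.round(q.inv().apply(np.array([x,y,z])-s['eef_pos'])*100,2),np.round((q.inv()*T).as_rotvec(),3))
E
python3 - <<'E'
from h import *
B=lambda x,y,z:pix('top',215+x/3.6,255+y/3.6,z)
T=lambda x,y,z:pix('top',240+x/4.6,165+(y-234)/4.6,z)
t1,t2,n1,n2=B(54,191,.018),B(128,179,.018),B(41,88,.005),B(121,75,.005)
print('block L corners',*[np.round(p[:2],4) for p in(t1,t2,n1,n2)])
c=(t1+t2+n1+n2)/4; d=(n1+n2-t1-t2); e=t1-t2
print('centre',c[:2],'len',np.linalg.norm(d[:2])/2,'w',np.linalg.norm(e[:2]),'yaw',np.arctan2(d[1],d[0]),np.arctan2(-e[0],e[1]))
l,r=T(46,358,.038),T(606,513,.038)
fl,fr=pix('top',271,121,.048),pix('top',395,152,.048)
print('lip',l,r,'far',fl,fr,'len',np.linalg.norm((l-r)[:2]),np.linalg.norm(((fl+fr-l-r)/2)[:2]))
e=l-r; print('mid top',(l+r)/2,'yaw',np.arctan2(-e[0],e[1]),'far yaw',np.arctan2(-(fl-fr)[0],(fl-fr)[1]))
go(.52,-.30,.2,.0)
# lip line fit in depth: wall-top points
W=np.load('top0.npy')
E
```

```text
block L corners [0.4038 0.1874] [0.4113 0.1455] [0.4618 0.1985] [0.47   0.1525]
centre [0.43673665 0.17100409] len 0.05906477940012945 w 0.04258228508216571 yaw 0.15393687087528335 0.17615120296889378
lip [0.64054495 0.14933541 0.038     ] [ 0.57547759 -0.09864316  0.038     ] far [0.7847784  0.10864857 0.048     ] [ 0.72452158 -0.1432247   0.048     ] len 0.2563730271015045 0.15271080218198635
mid top [0.60801127 0.02534612 0.038     ] yaw -0.25660640812043806 far yaw -0.2348211917962982
go [ 39.87 -22.57   3.07] [-0.002 -0.     0.321]
```

```bash
python3 -m crank '[[40,-22.5,3,0,0,0.32],[40,-22.5,3,0,0,0.32],[40,-22.5,3,0,0,0.32],[40,-22.5,3,0,0,0.32],[40,-22.5,3,0,0,0.32],[40,-22.5,3,0,0,0.32],[40,-22.5,3,0,0,0.32],[40,-22.5,3,0,0,0.32],[40,-22.5,3,0,0,0.32],[40,-22.5,3,0,0,0.32]]' 1; python3 - <<'E'
from h import *
go(.427,.1694,.10,.16)
E
```

```text
time: 1.1
eef_pos: [0.5236, -0.2966, 0.2003]
tcp_rot: [1.0, 0.003, -0.0, -0.001]
contact_force: [0.0, -0.4, -0.1]
opening: 0.999
finger_force: 0.0
go [ -9.38 -46.63  10.14] [-0.002  0.    -0.154]
```

```bash
python3 -m crank '[[-9.4,-46.6,10,0,0,-0.154],[-9.4,-46.6,10,0,0,-0.154],[-9.4,-46.6,10,0,0,-0.154],[-9.4,-46.6,10,0,0,-0.154],[-9.4,-46.6,10,0,0,-0.154],[-9.4,-46.6,10,0,0,-0.154],[-9.4,-46.6,10,0,0,-0.154],[-9.4,-46.6,10,0,0,-0.154],[-9.4,-46.6,10,0,0,-0.154],[-9.4,-46.6,10,0,0,-0.154]]'; python3 - <<'E'
from h import *
im,_=ctrl.read_camera('wrist'); cv2.imwrite('pics/w1.png',im)
go(.427,.1694,.004,.16)
E
```

```text
time: 2.1
eef_pos: [0.4257, 0.1667, 0.1005]
tcp_rot: [0.997, 0.078, -0.0, 0.0]
contact_force: [0.9, -0.8, 0.8]
opening: 0.998
finger_force: 0.0
go [0.33 0.1  9.53] [-0.003  0.004 -0.002]
```

View pics/w1.png

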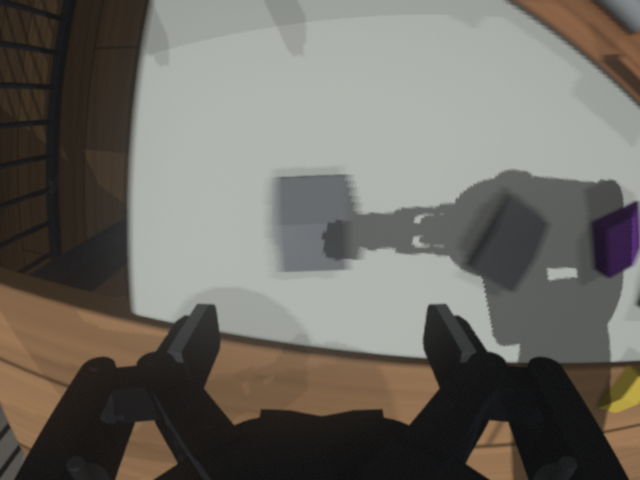

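The wrist view shows the grey block at (315,222), square to the fingers and centred between the pads. I'll descend and grip it.

```bash
python3 -m crank '[[0,0,3,0,0,0],[0,0,6,0,0,0],[0,0,8,0,0,0],[0,0,9,0,0,0],[0,0,9.5,0,0,0],[0,0,9.5,0,0,0],[0,0,9.5,0,0,0]]' && python3 -m crank '[[0,0,0,0,0,0],[0,0,0,0,0,0],[0,0,0,0,0,0],[0,0,0,0,0,0],[0,0,0,0,0,0],[0,0,0,0,0,0],[0,0,0,0,0,0],[0,0,0,0,0,0]]' 0 30
```

```text
time: 2.85
eef_pos: [0.4281, 0.165, 0.0073]
tcp_rot: [0.997, 0.077, 0.001, -0.0]
contact_force: [0.2, -0.8, -0.3]
opening: 0.999
finger_force: 0.0
time: 3.65
eef_pos: [0.4277, 0.1652, 0.0073]
tcp_rot: [0.997, 0.077, 0.0, -0.0]
contact_force: [-1.4, -0.5, 5.6]
opening: 0.52
finger_force: 30.5
```

```bash
python3 -m crank '[[0,0,-2,0,0,0],[0,0,-4,0,0,0],[0,0,-5,0,0,0],[0,0,-5,0,0,0]]'; python3 - <<'E'
from h import *
go(.5422,.0423,.058,-.247)
E
```

```text
time: 4.05
eef_pos: [0.4284, 0.1652, 0.0578]
tcp_rot: [0.997, 0.077, 0.002, -0.0]
contact_force: [-1.1, 0.1, 0.1]
opening: 0.521
finger_force: 30.8
go [9.35e+00 1.39e+01 1.00e-02] [-0.001 -0.004  0.402]
```

```bash
python3 -m crank '[[2,3,0,0,0,0.1],[4,6,0,0,0,0.2],[6,9,0,0,0,0.3],[8,12,0,0,0,0.4],[9.3,13.9,0,0,0,0.4],[9.3,13.9,0,0,0,0.4],[9.3,13.9,0,0,0,0.4],[9.3,13.9,0,0,0,0.4]]'; python3 - <<'E'
from h import *
im,W=world('top'); cv2.imwrite('pics/t2.png',np.hstack([cv2.resize(im[150:300,230:400],None,fx=3,fy=3,interpolation=3)]))
im,_=ctrl.read_camera('wrist'); cv2.imwrite('pics/w2.png',im)
go(.5422,.0423,.0075,-.247)
E
```

```text
time: 4.85
eef_pos: [0.5389, 0.0428, 0.0552]
tcp_rot: [0.993, -0.122, -0.001, -0.0]
contact_force: [0.0, -0.0, -1.0]
opening: 0.518
finger_force: 30.8
go [ 0.31 -0.    4.82] [0.    0.001 0.003]
```

View pics/w2.png

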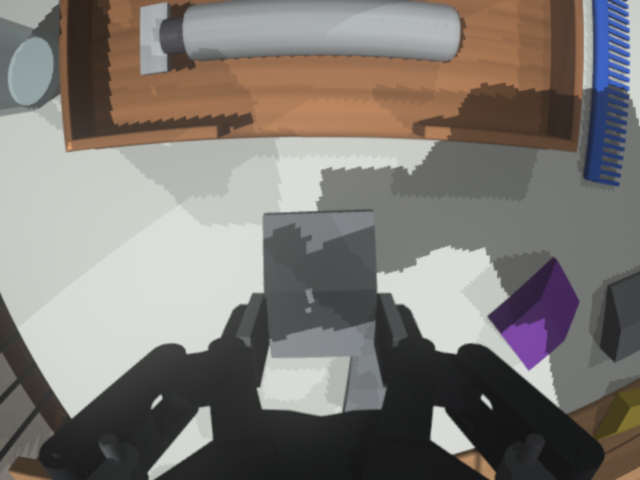

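The wrist view shows the block at (320,250), held square. The slot runs from u=222 to 415 (middle about 318), so the block is well aligned. I'll set it down, release, rise, back off and push from behind.

```bash
python3 -m crank '[[0,0,2,0,0,0],[0,0,3.5,0,0,0],[0,0,4.4,0,0,0],[0,0,4.8,0,0,0],[0,0,4.8,0,0,0],[0,0,4.8,0,0,0]]' && python3 -m crank '[[0,0,0,0,0,0],[0,0,0,0,0,0],[0,0,0,0,0,0],[0,0,0,0,0,0],[0,0,0,0,0,0]]' 0.8 && python3 -m crank '[[0,0,-2,0,0,0],[0,0,-4,0,0,0],[-3,0,-4,0,0,0],[-5.5,0,-4,0,0,0],[-5.5,0,-4,0,0,0],[-5.5,0,-4,0,0,0]]' 0.2; python3 - <<'E'
from m import *
im,W=world('top'); np.save('t3.npy',W); cv2.imwrite('pics/t3.png',cv2.resize(im[150:300,230:400],None,fx=4,fy=4,interpolation=3))
E
```

```text
time: 5.55
eef_pos: [0.5408, 0.0421, 0.0085]
tcp_rot: [0.993, -0.122, 0.0, -0.0]
contact_force: [0.1, -0.2, -0.0]
opening: 0.517
finger_force: 30.8
time: 6.05
eef_pos: [0.5405, 0.042, 0.0084]
tcp_rot: [0.992, -0.122, 0.0, -0.0]
contact_force: [0.1, -0.2, -0.7]
opening: 0.801
finger_force: 0.0
time: 6.65
eef_pos: [0.4872, 0.0555, 0.0485]
tcp_rot: [0.993, -0.122, 0.0, 0.0]
contact_force: [0.2, -0.3, -0.6]
opening: 0.198
finger_force: 0.0
```

View pics/t3.png

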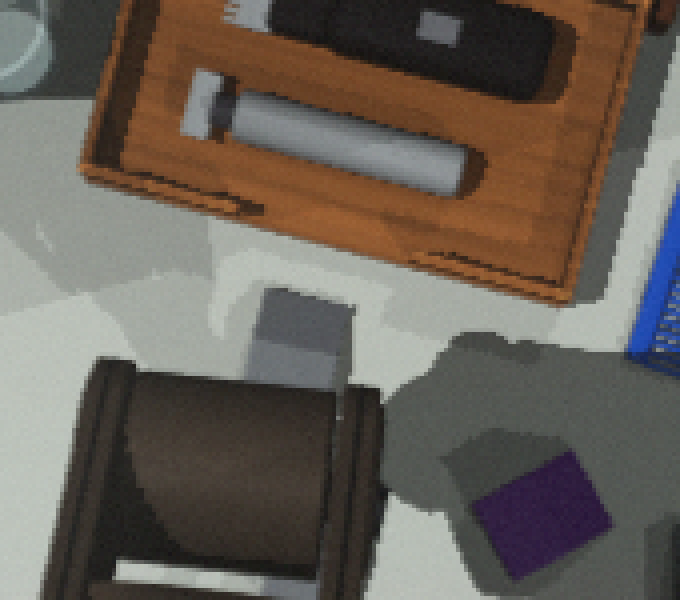

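The block is on the seat with its nose corners at (262,288) and (355,303), short of the slot and roughly square. A two-finger push on its tail will square it up. I'll lower the fingers behind it, clear of the middle block.

```bash
python3 -m crank '[[1.3,0,0,0,0,0],[1.3,0,2,0,0,0],[1.3,0,3.4,0,0,0],[1.3,0,4,0,0,0],[1.3,0,4,0,0,0]]' && python3 -m crank '[[0.5,0,0,0,0,0],[1,0,0,0,0,0],[1.5,0,0,0,0,0],[2,0,0,0,0,0],[2.5,0,0,0,0,0],[2.5,0,0,0,0,0]]'; python3 - <<'E'
from m import *
im,W=world('wrist'); cv2.imwrite('pics/w4.png',im)
E
```

```text
time: 7.2
eef_pos: [0.4989, 0.0522, 0.0068]
tcp_rot: [0.992, -0.122, -0.002, 0.0]
contact_force: [-0.1, 1.6, -0.7]
opening: 0.202
finger_force: 0.0
time: 7.8
eef_pos: [0.525, 0.0459, 0.0087]
tcp_rot: [0.992, -0.122, 0.001, 0.0]
contact_force: [-0.2, 0.0, 0.3]
opening: 0.197
finger_force: 0.0
```

View pics/w4.png

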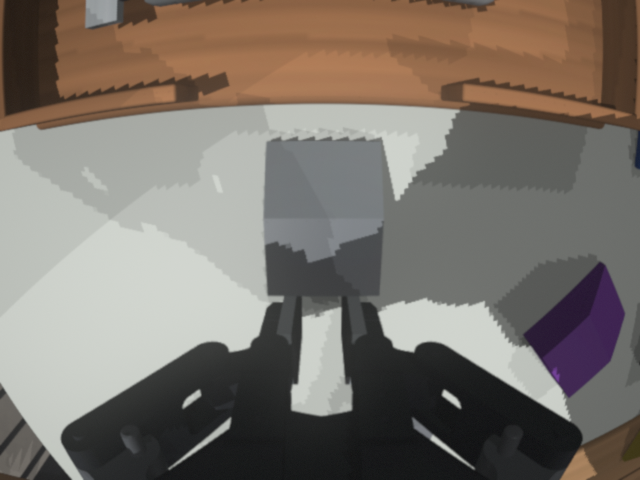

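The block is square and centred (u 265–383, slot 200–442). I'll push it in steps and watch the force.

```bash
python3 -m crank '[[0.4,0,0,0,0,0],[0.8,0,0,0,0,0],[1.2,0,0,0,0,0],[1.6,0,0,0,0,0],[2,0,0,0,0,0],[2.4,0,0,0,0,0],[2.4,0,0,0,0,0]]' && python3 -m crank '[[0.3,0,0,0,0,0],[0.6,0,0,0,0,0],[0.9,0,0,0,0,0],[1.2,0,0,0,0,0],[1.5,0,0,0,0,0],[1.5,0,0,0,0,0]]' && python3 -m crank '[[0.2,0,0,0,0,0],[0.4,0,0,0,0,0],[0.6,0,0,0,0,0],[0.8,0,0,0,0,0],[1,0,0,0,0,0],[1,0,0,0,0,0]]'; python3 - <<'E'
from m import *
im,W=world('wrist'); cv2.imwrite('pics/w5.png',im)
E
```

```text
time: 8.55
eef_pos: [0.5477, 0.0402, 0.0083]
tcp_rot: [0.992, -0.122, 0.0, -0.0]
contact_force: [0.5, -0.1, 0.3]
opening: 0.198
finger_force: 0.0
time: 9.15
eef_pos: [0.559, 0.0375, 0.0077]
tcp_rot: [0.992, -0.122, -0.004, -0.0]
contact_force: [-6.2, 1.8, 4.4]
opening: 0.195
finger_force: 3.5
time: 9.75
eef_pos: [0.5696, 0.0348, 0.0077]
tcp_rot: [0.993, -0.122, -0.003, -0.0]
contact_force: [-2.7, 0.6, 0.9]
opening: 0.202
finger_force: 1.7
```

View pics/w5.png

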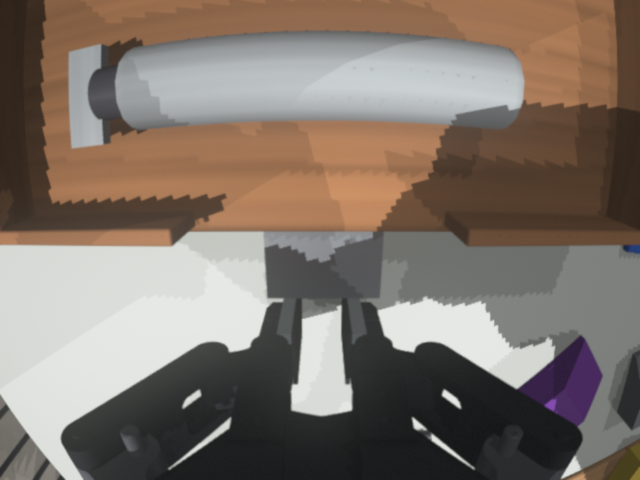

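The lip now rides on the block's flat top (u 265–383, tail at v=298), square and level-looking. I'll keep pushing gently until the force rises at the stop.

```bash
python3 -m crank '[[0.2,0,0,0,0,0],[0.4,0,0,0,0,0],[0.6,0,0,0,0,0],[0.8,0,0,0,0,0],[0.9,0,0,0,0,0],[0.9,0,0,0,0,0]]' && python3 -m crank '[[0.1,0,0,0,0,0],[0.2,0,0,0,0,0],[0.3,0,0,0,0,0],[0.3,0,0,0,0,0]]'
```

```text
time: 10.4
eef_pos: [0.5807, 0.0319, 0.0084]
tcp_rot: [0.992, -0.122, 0.0, 0.0]
contact_force: [-0.3, 1.3, -0.7]
opening: 0.205
finger_force: 0.7
time: 10.8
eef_pos: [0.5833, 0.0313, 0.0084]
tcp_rot: [0.992, -0.122, 0.0, -0.0]
contact_force: [-1.9, -0.3, -0.8]
opening: 0.201
finger_force: 1.2
```

```bash
python3 -m crank '[[0.1,0,0,0,0,0],[0.2,0,0,0,0,0],[0.2,0,0,0,0,0]]' && python3 -m crank '[[0.1,0,0,0,0,0],[0.2,0,0,0,0,0],[0.2,0,0,0,0,0]]'
```

```text
time: 11.1
eef_pos: [0.5854, 0.0308, 0.0084]
tcp_rot: [0.992, -0.122, 0.0, -0.0]
contact_force: [-2.2, 0.6, 0.3]
opening: 0.2
finger_force: 1.4
time: 11.4
eef_pos: [0.5858, 0.0307, 0.0084]
tcp_rot: [0.992, -0.122, -0.002, -0.0]
contact_force: [-7.7, 1.6, 4.3]
opening: 0.201
finger_force: 3.6
```

```bash
python3 -m crank '[[0.1,0,0,0,0,0],[0.2,0,0,0,0,0],[0.2,0,0,0,0,0]]' && python3 -m crank '[[-1.5,0,0,0,0,0],[-2.5,0,-2,0,0,0],[-3,0,-6,0,0,0],[-3,0,-10,0,0,0],[-5,0,-12,0,0,0],[-9,0,-12,0,0,0],[-11,0,-12,0,0,0],[-11,0,-12,0,0,0],[-11,0,-12,0,0,0]]'; python3 - <<'E'
from m import *
im,_=ctrl.read_camera('wrist'); im2,W=world('top'); np.save('t6.npy',W)
sc,_=ctrl.read_camera('scene')
cv2.imwrite('pics/f6.png',np.vstack([np.hstack([cv2.resize(im[0:300,120:520],(400,300)),cv2.resize(sc[170:400,160:460],(400,300))]),np.hstack([cv2.resize(im2[100:310,190:470],(400,300)),np.zeros((300,400,3),np.uint8)])]))
H=W[...,2]
# tray floor tilt from floor patch points in tray frame
d=W[...,:2]-[.610,.025]; y=-.245; X=d[...,0]*np.cos(y)+d[...,1]*np.sin(y); Y=-d[...,0]*np.sin(y)+d[...,1]*np.cos(y)
m=(X>.006)&(X<.15)&(abs(Y)<.12)&(H<.032)&(H>.005)
c=np.polyfit(X[m],H[m],1); print('floor slope',c,m.sum())
t=(X<-.002)&(X>-.05)&(abs(Y)<.05)&(H>.01); print('tail X range, Y range',np.percentile(X[t],[1,99]),np.percentile(Y[t],[2,98]),t.sum(),np.median(H[t]))
E
```

```text
time: 11.7
eef_pos: [0.5859, 0.0307, 0.0084]
tcp_rot: [0.992, -0.122, -0.005, -0.0]
contact_force: [-12.5, 2.8, 9.6]
opening: 0.193
finger_force: 6.3
time: 12.6
eef_pos: [0.4838, 0.0563, 0.1293]
tcp_rot: [0.992, -0.122, 0.002, 0.0]
contact_force: [0.5, 0.1, -0.4]
opening: 0.201
finger_force: 0.0
floor slope [-0.00023645  0.02372362] 5144
tail X range, Y range [-0.01623233 -0.00211894] [-0.04320281  0.0400957 ] 190 0.018565601013543098
```

View pics/f6.png

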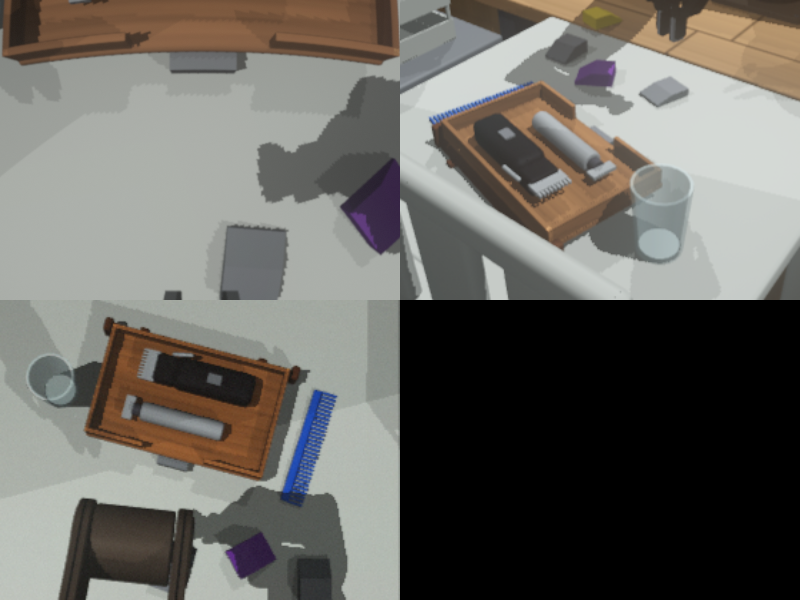

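The pictures show the tray level (floor slope 0.0002) and the block tail sticking out about 15 mm, centred in the slot and square. The force rose to 12.5 N at the stop with no further motion. The jar, comb and other two blocks are where they were.

```bash
python3 -c "
from plant import ctrl
print(ctrl.sign_off())"
```

```text
the job is handed in; nothing more can be done
None
```

I pushed the 18 mm block (the left grey one) fully home under the middle of the tray's near edge, and the tray measures level. The other two blocks, the jar and the comb look undisturbed in the last pictures. I handed the job in at about 13 s, and no verdict came back.

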